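Pin the bench stop and hold a try square in its corner

TASK

Lock the blue stud to its base plate: take the red-handled lock pin out of its grey block, put it down through the hole in the stud's foot into the hole in the plate until its collar sits on the foot, and let go of it. Then pick up the try square by its blade, stand it on the plate and press it into the corner until its stock sits flat on the plate and its blade edge lies flat against the stud, near the middle of its width. Finish still holding the square there, pressed firmly against both the plate and the stud (about 10 N each way); leave the bottle and the carton alone.

Things in the scene. Friction and masses are not known exactly. Their poses are not given: they have to be found in the camera images.
- plate: aluminium base plate, 240 x 100 x 16 mm, fixed to the table; origin at the centre of its underside, x along its length (from the free end, where the square stands, towards the stud and the hole), z up. The stud's front face crosses its middle. Two 6 mm high guide strips run beside the stud's foot, at y = -34 and +34 mm
- stud_post (a joint): slide of the blue stud along the plate's +x, 0 to 0.018 m. It starts at 0, where the holes line up, and anything over about 3 N pushes it away until it is pinned (then it has about 3 mm of play)
- corner (a point): point on the plate's top face (16 mm above the table) in the corner with the stud, in the middle of the stud's width, with the stud at joint 0; axes as the plate's
- stud_face (a point): same point, but carried by the stud: foot of its front face, which looks along -x and is 60 mm wide, 70 mm high above the plate; the stud is 20 mm thick. Axes as the plate's. Behind it lies the stud's 10 mm thick foot, 60 mm wide, from x = 20 to 100 mm
- foot_hole (a point): centre of the mouth of the 15 mm hole in the stud's foot, on the foot's top (26 mm above the table), 70 mm behind the stud's front face; z up
- plate_hole (a point): centre of the mouth of the 15 mm through hole in the plate, on the plate's top right under the foot's hole; z up
- park: grey plastic block, 50 x 50 x 26 mm, fixed, with a 14 mm bore in which the pin stands at the start; origin at the centre of its underside
- pin: lock pin standing upright, 60 g: round steel shaft of 12 mm diameter and 24 mm length with a tapered end below, a 24 mm collar 5 mm thick, and above it a round red handle of 16 mm diameter, from 5 to 39 mm above the origin. Origin on the axis at the underside of the collar (26 mm above the table at the start), z up along the handle
- square: try square standing on its stock, about 320 g: dark wooden stock 110 x 30 x 24 mm (x, y, z), steel blade 40 mm wide (x), 10 mm thick (y), rising from the stock at its +x end to 110 mm above the underside. The blade's outer edge is flush with the stock's end at x = +55 mm, so the blade's middle is at x = +35 mm. Origin at the centre of the stock's underside, z up
- heel (a point): outer corner of the square: x = +55 mm, y = 0, z = 0 of the square, axes as the square's; it belongs at stud_face, x axes pointing the same way
- bottle: oil dropper bottle with red cap, 49 mm diameter, 150 mm high, bystander; origin under its centre
- carton: small light carton, 60 x 85 x 45 mm, bystander; origin under its centre

How it is judged:
On the way, in this order (a step that is already met when the one before it is completed fails the run):
1. the pin is home through foot and plate and let go (horizontal distance between pin and plate_hole below 0.004 m and z of pin in the frame of foot_hole below 0.003 m and angle between pin's own z axis and vertical below 0.12 rad and contact force between the fingers and pin below 0.1 N and value of joint stud_post below 0.006 m), for 0.2 s.
2. the square is pressed into the corner, touching plate and stud (contact force between square and stud_post above 3 N and contact force between square and plate above 4 N and distance between heel and stud_face below 0.015 m), for 0.3 s.
At the end, for the whole second after the job is handed in: Pin untouched, upright, within 4 mm of plate hole, collar within 3 mm of foot; stud shifted under 6 mm. Square still gripped, at rest: heel within 2 mm of stud and plate, 15 mm of mid-stud, aligned within 0.05 rad, upright within 0.035 rad, pressing stud over 3 N, plate over 4 N (all of step 1 and x of heel in the frame of stud_face between -0.0025 and 0.002 m and y of heel in the frame of stud_face between -0.015 and 0.015 m and z of heel in the frame of stud_face between -0.002 and 0.0025 m and angle between the x axis of square and the x axis of plate, either way round below 0.05 rad and angle between square's own z axis and vertical below 0.035 rad and contact force between square and stud_post above 3 N and contact force between square and plate above 4 N and contact force between the fingers and square above 3 N and linear speed of square below 0.01 m/s); the arm keeps its last pose, push and grip.
It fails at once if the bottle is displaced by more than 20 mm (distance of bottle from where it was at the start of the episode above 0.02 m).
It fails at once if the carton is displaced by more than 20 mm (distance of carton from where it was at the start of the episode above 0.02 m).
It also fails if it takes over 64 s, if anything falls off the work surface, if the arm or the gripper's body presses on something with over 40 N, if the wrist force passes 120 N, or if a joint passes its speed limit or range.

ROBOT

A 6-joint arm with a two-finger parallel gripper is mounted at the origin on a cart in front of the work surface, level with it; the furniture and walls round the work are solid. World frame = base frame: x ahead of the robot, y to its left, z up, the work surface at z = 0. Lengths are in m, angles in rad, forces in N, time in s.
With the tool pointing down it reaches from about 0.275 to 0.825 m from the base axis. Payload 4.9 kg.
Tool frame: the origin (TCP) lies between the finger pads; the fingertips stand 25 mm ahead of it and the grasp point (between the pads) lies 6 mm ahead of it; z points along the fingers, y is the line along which they close (so a half turn about z gives the same grasp; the last joint's range is limited). The gripper opens to 85 mm and grips with 20 to 120 N. Pads are 22 mm wide; open, the fingers measure 114 mm over their backs; the gripper's body (76 mm by 85 mm) begins 54 mm behind the grasp point. The pads swing forward as they close: fully open they stand 13 mm farther back than shut.
Start: joints at [-1.434, 0.326, -0.193, 1.052, 0, 1.437], TCP at [0.147, -0.53, 0.256] pointing down, gripper open.
Joint ranges: [-2.65, 2.65], [-0.97, 1.79], [-1.3, 1.35], [-1.93, 2.1], [-1.47, 1.37], [-3.14, 3.14]. Speed limits (rad/s): [2.57, 2.57, 3.14, 3.14, 3.14, 3.14].

INTERFACE

Orientations are given as a unit quaternion [w, x, y, z].
In Python, from rig import get_state, camera, camera_params, manip gives the robot as it stands.
- The arm moves only by the shell command python3 -m jog 'ROWS' [FORCE]. ROWS is text: rows parted by semicolons, each of 7 numbers parted by spaces: the shift along the tool's x, y, z in cm, then the turn, a rotation vector about the tool's x, y, z in rad, then the closure, from 0 (fully open) to 1 (shut). In form: tx ty tz ax ay az claw; .... A call has 1 to 5 rows; each row shifts and turns the commanded pose from where the row before left it, along the tool's axes as they then stand; what a row does not reach is not made up. A row lasts 1/12 s, in which the tool goes at most 41.7 mm and 7.16 degrees, less where a joint would pass 70% of its speed; a pose out of reach is approached as far as the arm can. A call is refused whole if a number of a shift passes 4.17 or a number of a turn 0.125, either way. A call with a gripper value outside its range is refused whole. The fingers move at their own pace and stop on an object; FORCE is the grip in N (left out, the last holds). Time passes only in rows, so rows that do not move let the fingers close. It gives the time, the measured TCP pose, the force, the opening and the grip force at its end, in the units of the state.
- get_state(): the state, without advancing time (a new reading comes with each control period).
- camera(name): name is "scene" or "top"; returns (picture, depth): 480x640x3 uint8, red, green, blue; 480x640 float32, m along the optical axis (not along the pixel's ray), 0 where there is no reading.
- camera_params(name): a dict with "fovy" (degrees; the focal length in pixels is half the picture's height over the tangent of half this angle, whatever the lens; pixels are square), "cx", "cy" (the principal point, pixels), "R" (3x3) and "t" (3): a world point X has camera coordinates R X + t. Camera axes: x right, y down, z forward; pixel columns grow to the right and rows downward; lengths in m; the calibration is good to about 2 mm. A picture is of the moment at which its call begins. camera_params takes no time and is no camera call.
- manip.hand_in(): hands the job in; it is judged then, once.
The state is a dict: "t": time; "joint_positions": joint angles; "dq": joint speeds; "joint_torque": joint torques, N m; "ee_pos": TCP position; "ee_rot": TCP orientation; "force": force on the tool from outside, world axes, zero at the start; "torque": the same for the moment, N m; "width": opening from 0.0 (shut) to 1.0 (fully open); "finger_force": force on a finger pad.
Only numpy, scipy, OpenCV 4.12 (cv2) and the standard library are available. Lean on these libraries where they do the work, as an engineer would, in place of code of your own. Each camera call takes 0.05 s, during which the arm holds its last target. There are 200 camera calls.

## Working session

There is one attempt and no reset: what is moved stays moved. The work goes in short steps, Python scripts to look and compute and a shell command to move; the robot and the scene stay as the last step left them, time stands still between calls to the robot, and variables do not carry over. Pictures are saved under pics/ and viewed, at most 10 in all, crops included, and the job is handed in when it is done.

```bash
mkdir -p pics; python3 - <<'E'
from rig import *
import cv2,numpy as np
s=get_state();print({k:np.round(v,3).tolist() for k,v in s.items()})
for n in("top","scene"):
    p,d=camera(n);cv2.imwrite(f"pics/{n}0.png",p[:,:,::-1]);np.save(f"{n}0_d.npy",d)
    c=camera_params(n);print(n,c)
E
```

```text
{'t': 0.0, 'joint_positions': [-1.434, 0.327, -0.194, 1.052, 0.0, 1.437], 'dq': [-0.0, -0.001, -0.0, -0.001, 0.0, 0.001], 'joint_torque': [0.002, -44.34, 26.244, 0.015, -0.0, 0.0], 'ee_pos': [0.147, -0.529, 0.255], 'ee_rot': [-0.001, 0.991, 0.135, 0.0], 'force': [-0.038, -0.309, 0.72], 'torque': [0.004, 0.041, 0.015], 'finger_force': 0.0, 'width': 0.999}
top {'fovy': 49.625750378549604, 'cx': 320.93469403622373, 'cy': 235.92928597437586, 'R': array([[-4.17607702e-03, -9.99990895e-01,  8.77654191e-04],
       [-9.83105989e-01,  3.94495621e-03, -1.82994675e-01],
       [ 1.82989546e-01, -1.62702695e-03, -9.83113513e-01]]), 't': array([-0.00133896,  0.51376085,  1.1249997 ])}
scene {'fovy': 51.38865126006178, 'cx': 313.28693666808186, 'cy': 238.5549713129311, 'R': array([[-0.63846716, -0.76963159, -0.00518664],
       [-0.50208434,  0.42160528, -0.7550896 ],
       [ 0.58332752, -0.47949578, -0.65560109]]), 't': array([0.33489163, 0.30284458, 0.95400102])}
```

View pics/top0.png

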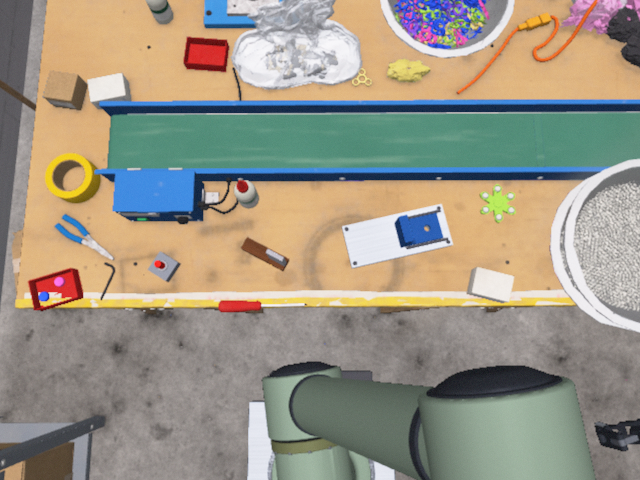

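View pics/scene0.png

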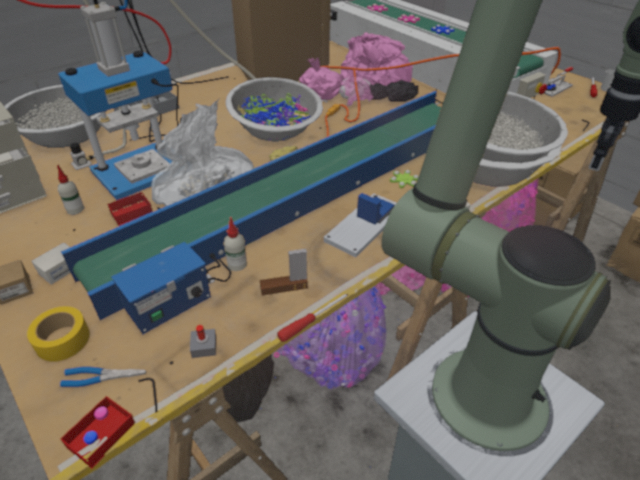

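The top view shows the pin at (160,265), the square at (265,254), the plate at (398,236) with the stud at (420,228), the bottle at (245,192) and the carton at (490,284). The scene view confirms this layout. Next I measure from masks.

```bash
cat >h.py <<'E'
import numpy as np,cv2
from rig import *
def ray(n,uv,z):
    c=camera_params(n);f=240/np.tan(np.radians(c["fovy"])/2)
    uv=np.atleast_2d(uv).astype(float);R,t=np.array(c["R"]),np.array(c["t"])
    d=np.c_[(uv[:,0]-c["cx"])/f,(uv[:,1]-c["cy"])/f,np.ones(len(uv))]@R
    o=-R.T@t
    return o+d*((z-o[2])/d[:,2])[:,None]
def cloud(n,d):
    c=camera_params(n);f=240/np.tan(np.radians(c["fovy"])/2)
    v,u=np.mgrid[:480,:640];X=np.dstack([(u-c["cx"])/f*d,(v-c["cy"])/f*d,d])
    return (X-np.array(c["t"]))@np.array(c["R"])
def rect(m,n,z):
    cs=max(cv2.findContours(m.astype(np.uint8),0,1)[0],key=cv2.contourArea)
    w=ray(n,cs[:,0],z)[:,:2];r=cv2.minAreaRect((w*1000).astype(np.float32));return r
E
python3 - <<'E'
from h import *
p=cv2.imread("pics/top0.png");d=np.load("top0_d.npy");C=cloud("top",d)
hsv=cv2.cvtColor(p,cv2.COLOR_BGR2HSV).astype(int);H,S,V=hsv.transpose(2,0,1)
def box(x0,y0,x1,y1):
    m=np.zeros((480,640),bool);m[y0:y1,x0:x1]=1;return m
z=C[...,2]
print("table z",np.median(z[235:255,300:330]))
pl=box(335,195,465,275)
blue=(H>95)&(H<130)&(S>90)
hull=((S<60)&(V>130)|blue&(z<.04))&pl
print("plate",rect(hull,"top",.016))
print("foot",rect(blue&pl&(z<.035)&(z>.015),"top",.026))
print("studtop",rect(pl&(z>.07),"top",.086),z[pl].max())
red=(H<8)|(H>172)
m=box(145,245,185,285)
print("block",rect(m&(z>.015)&(z<.035),"top",.026))
mm=m&red&(S>130)&(z>.05);ys,xs=np.nonzero(mm);print("pin",len(xs),xs.mean(),ys.mean(),ray("top",[xs.mean(),ys.mean()],.065),z[mm].max())
s=box(230,225,300,280)
print("stock",rect(s&(z>.012)&(z<.035),"top",.024))
b=s&(z>.09);print("blade",b.sum(),rect(b,"top",.11),z[s].max())
b=s&(z>.012)&(H<20)&(S>90);print("stock2",rect(b,"top",.024))
o=[cv2.resize(p[y0:y0+90,x0:x0+130],None,fx=4,fy=4,interpolation=2) for x0,y0 in((335,190),(130,220),(210,210))]
cv2.imwrite("pics/crops.png",np.hstack([cv2.resize(np.vstack(o[:1]),(520,360)),cv2.resize(np.vstack(o[1:]),(260,360))]))
E
```

```text
table z 0.0016147677869470605
plate ((520.6215209960938, -179.4253692626953), (103.3830337524414, 243.16567993164062), 12.607992172241211)
foot ((533.5055541992188, -233.40025329589844), (62.38316345214844, 89.14920043945312), 12.652758598327637)
studtop ((522.65380859375, -186.86962890625), (62.181968688964844, 23.5247802734375), 12.7144775390625) 1.2000190774876078
block ((450.517333984375, 356.8249206542969), (53.772220611572266, 50.39118957519531), 58.732486724853516)
pin 48 158.04166666666666 263.8541666666667 [[0.44938634 0.35543818 0.065     ]] 0.06945452544061465
stock ((478.8702697753906, 127.03890991210938), (111.45032501220703, 30.86297607421875), 61.870750427246094)
blade 119 ((461.8799743652344, 96.18841552734375), (42.1076545715332, 14.232711791992188), 66.045166015625) 1.2000190774876078
stock2 ((479.0055847167969, 127.36799621582031), (110.72093963623047, 30.820701599121094), 61.79838943481445)
```

View pics/crops.png

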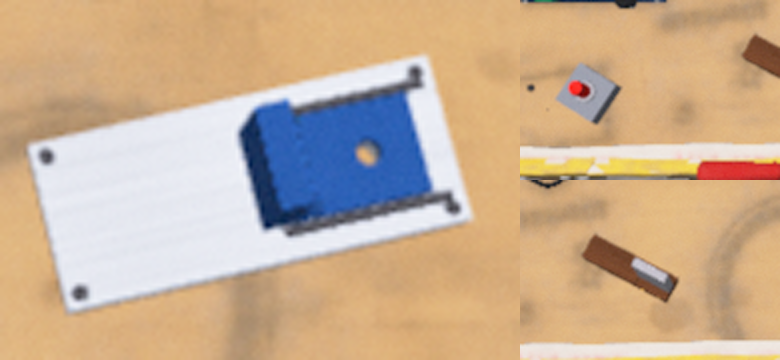

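The crop shows the hole in the blue foot at about top pixel (427,228). The pin stands in its block, and the square's blade is at the end nearest the plate. I start moving, and measure the hole and the pin more closely.

```bash
cat >plan.py <<'E'
from h import *
import sys
from scipy.spatial.transform import Rotation as Ro
def plan(x,y,z,yaw=None):
    s=get_state();R=Ro.from_quat(np.roll(s["ee_rot"],-1))
    d=R.inv().apply(np.array([x,y,z])-s["ee_pos"])*100
    print("t",round(s["t"],2),"pos",np.round(s["ee_pos"],4),"shift cm",np.round(d,2),"F",np.round(s["force"],1),"w",round(s["width"],3),round(s["finger_force"],1))
    if yaw is not None:
        c,q=np.cos(yaw*np.pi/180),np.sin(yaw*np.pi/180)
        T=Ro.from_matrix(np.array([[c,q,0],[q,-c,0],[0,0,-1]]))
        print("turn(tool,rad)",np.round((R.inv()*T).as_rotvec(),4))
if __name__=="__main__":plan(*map(float,sys.argv[1:]))
E
python3 -m jog '0 0 0 0 0 -.125 0;0 0 0 0 0 -.125 0;0 0 0 0 0 -.125 0;0 0 0 0 0 -.125 0;0 0 0 0 0 -.125 0'
python3 -m jog '0 0 0 0 0 -.125 0;0 0 0 0 0 -.125 0;0 0 0 0 0 -.125 0;0 0 0 0 0 -.125 0;0 0 0 0 0 -.125 0'
python3 -m jog '0 0 0 0 0 -.125 0;0 0 0 0 0 -.125 0;0 0 0 0 0 -.02 0'
python3 plan.py .4 -.1 .255 102.6
python3 - <<'E'
from h import *
def obs(n,p,m,z):
    k,l,st,ce=cv2.connectedComponentsWithStats(m.astype(np.uint8));i=1+st[1:,4].argmax();print(n,st[i],ce[i].round(1),ray(n,ce[i],z).round(4))
for n in("top","scene"):
    p=cv2.imread(f"pics/{n}0.png");H,S,V=cv2.cvtColor(p,40).astype(int).transpose(2,0,1);C=cloud(n,np.load(f"{n}0_d.npy"))
    W=C[...,:2];near=lambda x,y,r:np.hypot(W[...,0]-x,W[...,1]-y)<r
    print("hole");obs(n,p,near(.536,-.248,.016)&~((H>95)&(H<130)&(S>90)),.026)
    print("pintop");obs(n,p,near(.45,.356,.02)&((H<8)|(H>172))&(S>130)&(C[...,2]>.061),.065)
    print("bottle",np.median(W[near(.58,.17,.08)&(C[...,2]>.06)&(C[...,2]<.2)],0) )
E
```

```text
t: 0.52
ee_pos: [0.1471, -0.5296, 0.2558]
ee_rot: [-0.0, 0.9, 0.436, 0.0]
force: [-1.0, -0.3, -0.1]
width: 0.995
finger_force: 0.0
t: 0.93
ee_pos: [0.1471, -0.5296, 0.2558]
ee_rot: [-0.0, 0.722, 0.691, 0.0]
force: [-0.1, -0.5, 0.8]
width: 1.0
finger_force: 0.0
t: 1.18
ee_pos: [0.1471, -0.5297, 0.2558]
ee_rot: [-0.0, 0.624, 0.781, 0.0]
force: [0.1, 0.3, -0.7]
width: 0.996
finger_force: 0.0
t 1.18 pos [ 0.1471 -0.5297  0.2558] shift cm [36.32 34.16  0.12] F [ 0.1  0.3 -0.7] w 0.996 0.0
turn(tool,rad) [ 0.0001 -0.001   0.0029]
hole
top [424 226   6   6  28] [426.4 228. ] [[ 0.5353 -0.247   0.026 ]]
pintop
top [154 261   7   6  35] [157.1 263.4] [[0.4503 0.3575 0.065 ]]
bottle [0.61047874 0.16540513]
hole
scene [366 294   5  13  34] [367.8 299.8] [[0.3101 0.0203 0.026 ]]
pintop
scene [196 325   8   8  41] [199.3 328. ] [[0.4494 0.3593 0.065 ]]
bottle [0.60798086 0.17532906]
```

```bash
for i in 1; do
python3 -m jog '2.8 2.63 0 0 0 0 0;2.8 2.63 0 0 0 0 0;2.8 2.63 0 0 0 0 0;2.8 2.63 0 0 0 0 0;2.8 2.63 0 0 0 0 0'
python3 -m jog '2.8 2.63 0 0 0 0 0;2.8 2.63 0 0 0 0 0;2.8 2.63 0 0 0 0 0;2.8 2.63 0 0 0 0 0;2.8 2.63 0 0 0 0 0'
python3 -m jog '2.8 2.63 0 0 0 0 0;2.8 2.63 0 0 0 0 0;2.8 2.63 0 0 0 0 0;3.6 1.24 0 0 0 0 0;3.6 1.24 0 0 0 0 0'
python3 -m jog '3.6 1.24 0 0 0 0 0;3.6 1.24 0 0 0 0 0;3.6 1.24 0 0 0 0 0;3.6 1.24 0 0 0 0 0;3.6 1.24 0 0 0 0 0'
python3 -m jog '3.6 1.24 1 0 0 0 0;3.6 1.24 2 0 0 0 0;3.6 1.24 2 0 0 0 0;3.6 1.24 2 0 0 0 0;0 0 0 0 0 0 0'; done | grep -A1 ee_pos
python3 plan.py .45 .357 .059 102.6
```

```text
ee_pos: [0.2453, -0.3629, 0.256]
ee_rot: [-0.0, 0.627, 0.779, 0.0]
--
ee_pos: [0.3431, -0.1976, 0.2563]
ee_rot: [0.0, 0.626, 0.779, 0.0]
--
ee_pos: [0.4104, -0.0227, 0.2562]
ee_rot: [0.0, 0.626, 0.78, 0.0]
--
ee_pos: [0.4307, 0.1667, 0.2563]
ee_rot: [0.0, 0.626, 0.78, -0.0]
--
ee_pos: [0.446, 0.3171, 0.1838]
ee_rot: [-0.002, 0.624, 0.781, -0.001]
t 3.27 pos [0.446  0.3171 0.1838] shift cm [ 3.79  1.32 12.48] F [-0.2 -0.5  0.1] w 1.0 0.0
turn(tool,rad) [-0.0043 -0.0012  0.0032]
```

```bash
for i in 1; do
python3 -m jog '1.9 .66 0 0 0 0 0;1.9 .66 0 0 0 0 .4;0 0 2.5 0 0 0 .4;0 0 2.5 0 0 0 .4;0 0 2.5 0 0 0 .4' 
python3 -m jog '0 0 1 0 0 0 .4;0 0 0 0 0 0 .4'; done | grep -A1 ee_pos
python3 plan.py .45 .357 .059 102.6
python3 - <<'E'
from h import *
for n in("top","scene"):
    p,_=camera(n);x,y=(110,215) if n=="top" else (140,260)
    cv2.imwrite(f"pics/{n}1.png",cv2.resize(p[y:y+100,x:x+120,::-1],None,fx=3,fy=3,interpolation=2))
cv2.imwrite("pics/p1.png",np.hstack([cv2.imread("pics/top1.png"),cv2.imread("pics/scene1.png")]))
E
```

```text
ee_pos: [0.4524, 0.3529, 0.1125]
ee_rot: [0.0, 0.626, 0.78, 0.0]
--
ee_pos: [0.4503, 0.3511, 0.1005]
ee_rot: [-0.001, 0.626, 0.78, -0.003]
t 3.85 pos [0.4503 0.3511 0.1005] shift cm [0.59 0.12 4.15] F [ 0.1  0.1 -0.6] w 0.599 0.0
turn(tool,rad) [-0.0054  0.0018 -0.0015]
```

View pics/p1.png

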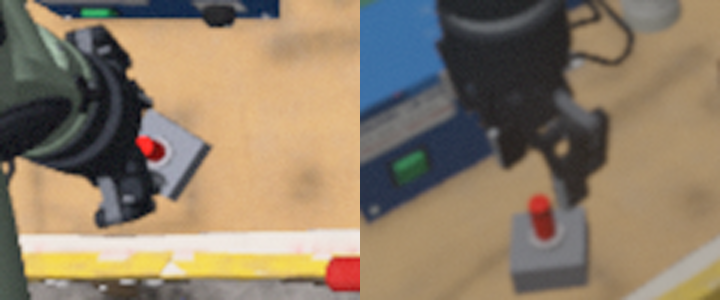

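The fingers hang above the pin at crop (150,150), roughly centred, so I can descend.

```bash
python3 -m jog '.6 .12 1.2 0 0 0 .4;0 0 1 0 0 0 .4;0 0 0 0 0 0 .4'|grep -A1 ee_pos
python3 plan.py .45 .357 .059 102.6
```

```text
ee_pos: [0.4515, 0.3585, 0.0798]
ee_rot: [-0.0, 0.625, 0.781, -0.001]
t 4.2 pos [0.4515 0.3585 0.0798] shift cm [-0.12 -0.17  2.08] F [-1.3 -0.2 -0.3] w 0.599 0.0
turn(tool,rad) [-0.0013  0.0005  0.0002]
```

```bash
python3 -m jog '0 0 1 0 0 0 .4;0 0 1 0 0 0 .4;0 0 0 0 0 0 .4;0 0 0 0 0 0 .4'|grep -A1 ee_pos
python3 plan.py .45 .357 .059 102.6;python3 -m jog '0 0 0 0 0 0 .4'|grep -A1 ee_pos
```

```text
ee_pos: [0.4514, 0.3582, 0.0602]
ee_rot: [-0.0, 0.625, 0.78, -0.001]
t 4.53 pos [0.4514 0.3582 0.0602] shift cm [-0.08 -0.16  0.12] F [-0.5  0.1  1.2] w 0.597 0.0
turn(tool,rad) [-0.0018  0.0006  0.    ]
ee_pos: [0.452, 0.3585, 0.061]
ee_rot: [-0.0, 0.625, 0.78, -0.0]
```

```bash
python3 -m jog '-.1 -.16 .15 0 0 0 .4;0 0 0 0 0 0 1;0 0 0 0 0 0 1;0 0 0 0 0 0 1;0 0 0 0 0 0 1' 50|tail -4
python3 -m jog '0 0 0 0 0 0 1;0 0 0 0 0 0 1'
python3 plan.py .45 .357 .059 102.6
```

```text
ee_rot: [0.0, 0.625, 0.78, 0.0]
force: [-0.2, -0.1, 1.5]
width: 0.17
finger_force: 48.7
t: 5.2
ee_pos: [0.451, 0.3574, 0.0601]
ee_rot: [0.0, 0.625, 0.78, 0.0]
force: [-1.1, -0.4, 3.2]
width: 0.167
finger_force: 48.7
t 5.2 pos [0.451  0.3574 0.0601] shift cm [-0.02 -0.11  0.11] F [-1.1 -0.4  3.2] w 0.167 48.7
turn(tool,rad) [ 0.0006 -0.0002  0.0001]
```

```bash
python3 -m jog '0 0 -1 0 0 0 1;0 0 -2 0 0 0 1;0 0 -3 0 0 0 1;0 0 -3 0 0 0 1;0 0 -2 0 0 0 1'|tail -3
python3 plan.py .5355 -.2473 .17 102.6
python3 - <<'E'
from h import *
p,d=camera("scene");cv2.imwrite("pics/s2.png",p[:,:,::-1])
cv2.imwrite("pics/s2c.png",cv2.resize(p[220:370,120:300,::-1],None,fx=4,fy=4,interpolation=2))
E
```

```text
force: [1.3, 0.6, -0.2]
width: 0.17
finger_force: 49.5
t 5.62 pos [0.4512 0.3577 0.1727] shift cm [-60.88  -4.99   0.22] F [ 1.3  0.6 -0.2] w 0.17 49.5
turn(tool,rad) [ 0.002  -0.0008  0.0002]
```

View pics/s2c.png

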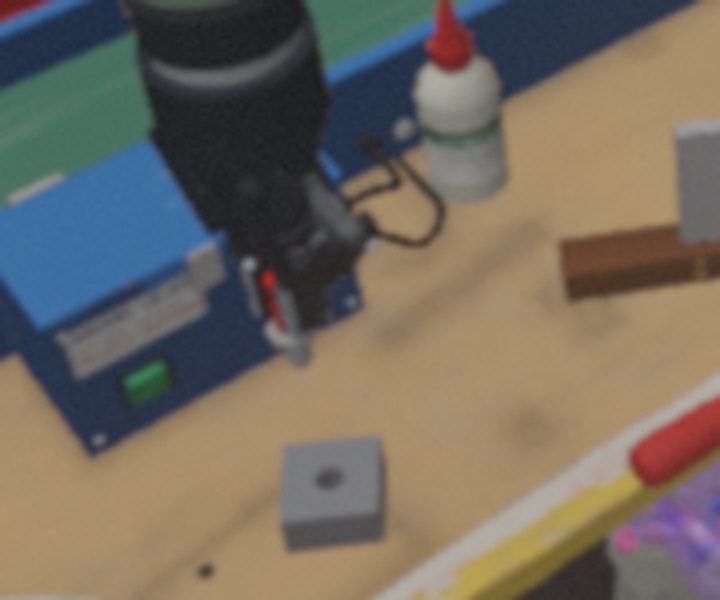

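The pin is held upright and the bore is empty. I travel higher so it clears the blade.

```bash
for i in 1; do
python3 -m jog '0 0 -2.5 0 0 0 1;-1 0 -2.5 0 0 0 1;-3 -.3 0 0 0 0 1;-3.8 -.31 0 0 0 0 1;-3.8 -.31 0 0 0 0 1' 
python3 -m jog '-3.8 -.31 0 0 0 0 1;-3.8 -.31 0 0 0 0 1;-3.8 -.31 0 0 0 0 1;-3.8 -.31 0 0 0 0 1;-3.8 -.31 0 0 0 0 1' 
python3 -m jog '-3.8 -.31 0 0 0 0 1;-3.8 -.31 0 0 0 0 1;-3.8 -.31 0 0 0 0 1;-3.8 -.31 0 0 0 0 1;-3.8 -.31 0 0 0 0 1' 
python3 -m jog '-3 -.31 0 0 0 0 1;-2 0 0 0 0 0 1;0 0 0 0 0 0 1;0 0 0 0 0 0 1'; done | grep -A1 ee_pos
python3 plan.py .5355 -.2473 .1 102.6
```

```text
ee_pos: [0.467, 0.2415, 0.2204]
ee_rot: [0.0, 0.624, 0.781, 0.0]
--
ee_pos: [0.493, 0.0516, 0.22]
ee_rot: [-0.0, 0.625, 0.781, 0.0]
--
ee_pos: [0.5194, -0.1373, 0.2199]
ee_rot: [-0.0, 0.625, 0.78, 0.0]
--
ee_pos: [0.5273, -0.1859, 0.2195]
ee_rot: [-0.0, 0.626, 0.78, 0.0]
t 7.25 pos [ 0.5273 -0.1859  0.2195] shift cm [-6.19 -0.52 11.95] F [ 0.5  0.4 -0.5] w 0.171 49.6
turn(tool,rad) [-0.0004 -0.0008 -0.0021]
```

```bash
for i in 1; do
python3 -m jog '-3.1 -.26 0 0 0 0 1;-3.1 -.26 2 0 0 0 1;0 0 3 0 0 0 1;0 0 3 0 0 0 1;0 0 2 0 0 0 1' 
python3 -m jog '0 0 1 0 0 0 1;0 0 0 0 0 0 1;0 0 0 0 0 0 1'; done | grep -A1 ee_pos
python3 plan.py .5355 -.2473 .1 102.6
python3 - <<'E'
from h import *
o=[]
for n,x,y in(("top",370,175),("scene",320,230)):
    p,d=camera(n);o.append(cv2.resize(p[y:y+100,x:x+100,::-1],(400,400),interpolation=2))
cv2.imwrite("pics/p3.png",np.hstack(o))
E
```

```text
ee_pos: [0.5348, -0.2449, 0.1172]
ee_rot: [-0.002, 0.625, 0.781, 0.0]
--
ee_pos: [0.5363, -0.2457, 0.1101]
ee_rot: [-0.0, 0.625, 0.781, 0.0]
t 7.92 pos [ 0.5363 -0.2457  0.1101] shift cm [-0.14 -0.11  1.01] F [1.2 0.2 0.1] w 0.17 49.5
turn(tool,rad) [-0.0003 -0.0004  0.0013]
```

View pics/p3.png

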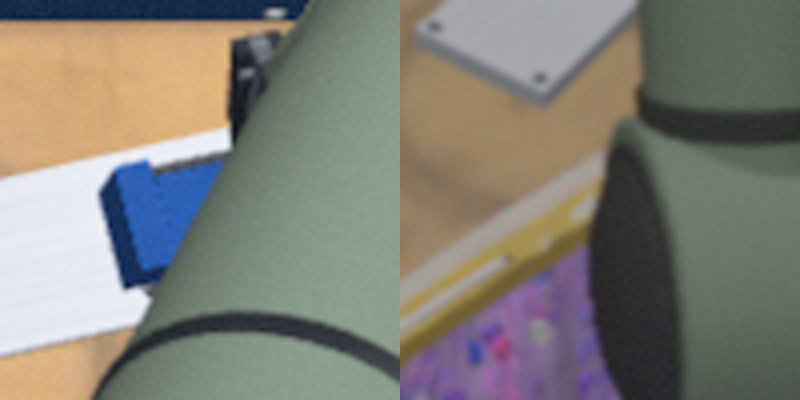

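The arm hides the hole in both views, so I descend by the numbers and watch the force.

```bash
python3 -m jog '-.18 -.15 1 0 0 0 1;0 0 .8 0 0 0 1;0 0 0 0 0 0 1;0 0 0 0 0 0 1'; python3 plan.py .536 -.2477 .06 102.6;python3 -m jog '0 0 .2 0 0 0 1;0 0 .2 0 0 0 1;0 0 .2 0 0 0 1;0 0 .2 0 0 0 1;0 0 0 0 0 0 1';  python3 plan.py .536 -.2477 .06 102.6
```

```text
t: 8.35
ee_pos: [0.5345, -0.2485, 0.091]
ee_rot: [-0.001, 0.625, 0.78, -0.0]
force: [0.3, -0.2, 0.1]
width: 0.17
finger_force: 49.5
t 8.35 pos [ 0.5345 -0.2485  0.091 ] shift cm [0.04 0.17 3.1 ] F [ 0.3 -0.2  0.1] w 0.17 49.5
turn(tool,rad) [-0.001  -0.001  -0.0001]
t: 8.77
ee_pos: [0.5348, -0.2486, 0.0832]
ee_rot: [-0.0, 0.625, 0.78, -0.0]
force: [0.4, -0.5, 0.1]
width: 0.172
finger_force: 49.5
t 8.77 pos [ 0.5348 -0.2486  0.0832] shift cm [0.06 0.14 2.32] F [ 0.4 -0.5  0.1] w 0.172 49.5
turn(tool,rad) [-0.0005 -0.0005  0.0001]
```

```bash
python3 -m jog '.04 .12 0 0 0 0 1;0 0 .2 0 0 0 1;0 0 .2 0 0 0 1;0 0 .1 0 0 0 1;0 0 0 0 0 0 1'; python3 plan.py .536 -.2477 .06 102.6
```

```text
t: 9.18
ee_pos: [0.5359, -0.2479, 0.0783]
ee_rot: [-0.0, 0.625, 0.78, -0.0]
force: [-0.7, 0.4, -0.6]
width: 0.17
finger_force: 49.5
t 9.18 pos [ 0.5359 -0.2479  0.0783] shift cm [0.02 0.01 1.83] F [-0.7  0.4 -0.6] w 0.17 49.5
turn(tool,rad) [-0.0004 -0.0004  0.0002]
```

```bash
python3 -m jog '0 0 .1 0 0 0 1;0 0 .1 0 0 0 1;0 0 .1 0 0 0 1;0 0 0 0 0 0 1'; python3 plan.py .536 -.2477 .06 102.6
```

```text
t: 9.52
ee_pos: [0.536, -0.248, 0.0754]
ee_rot: [-0.0, 0.625, 0.78, -0.0]
force: [-0.3, -0.4, -0.6]
width: 0.167
finger_force: 49.5
t 9.52 pos [ 0.536  -0.248   0.0754] shift cm [0.03 0.01 1.54] F [-0.3 -0.4 -0.6] w 0.167 49.5
turn(tool,rad) [-0.0002 -0.0002  0.0001]
```

The tip is already below the foot's top with no force, so I keep going.

```bash
python3 -m jog '0 0 .1 0 0 0 1;0 0 .1 0 0 0 1;0 0 .1 0 0 0 1;0 0 .1 0 0 0 1;0 0 0 0 0 0 1'; python3 -m jog '0 0 .1 0 0 0 1;0 0 .1 0 0 0 1;0 0 .1 0 0 0 1;0 0 0 0 0 0 1'|grep -A3 ee_pos; python3 plan.py .536 -.2477 .06 102.6
```

```text
t: 9.93
ee_pos: [0.536, -0.248, 0.0714]
ee_rot: [-0.0, 0.625, 0.78, -0.0]
force: [-0.7, -0.1, -0.3]
width: 0.171
finger_force: 49.5
ee_pos: [0.536, -0.248, 0.0684]
ee_rot: [-0.0, 0.625, 0.78, -0.0]
force: [1.0, 0.4, -0.3]
width: 0.17
t 10.27 pos [ 0.536  -0.248   0.0684] shift cm [0.02 0.01 0.84] F [ 1.   0.4 -0.3] w 0.17 49.5
turn(tool,rad) [-0.0003 -0.0003  0.0001]
```

```bash
python3 -m jog '0 0 .1 0 0 0 1;0 0 .1 0 0 0 1;0 0 .1 0 0 0 1;0 0 .1 0 0 0 1;0 0 0 0 0 0 1'|grep -A3 ee_pos; python3 -m jog '0 0 .1 0 0 0 1;0 0 .1 0 0 0 1;0 0 .1 0 0 0 1;0 0 0 0 0 0 1'|grep -A3 ee_pos; python3 plan.py .536 -.2477 .06 102.6
```

```text
ee_pos: [0.536, -0.2479, 0.0644]
ee_rot: [-0.0, 0.625, 0.78, -0.0]
force: [-1.1, -0.1, -1.3]
width: 0.174
ee_pos: [0.536, -0.248, 0.0614]
ee_rot: [-0.0, 0.625, 0.78, -0.0]
force: [-0.0, 0.1, -0.2]
width: 0.174
t 11.02 pos [ 0.536  -0.248   0.0614] shift cm [0.03 0.01 0.14] F [-0.   0.1 -0.2] w 0.174 49.5
turn(tool,rad) [-0.0003 -0.0003  0.0001]
```

```bash
python3 -m jog '0 0 .1 0 0 0 1;0 0 .1 0 0 0 1;0 0 0 0 0 0 1'|grep -A3 ee_pos; python3 -m jog '0 0 .05 0 0 0 1;0 0 0 0 0 0 1'|grep -A3 ee_pos; python3 plan.py .536 -.2477 .06 102.6
```

```text
ee_pos: [0.5363, -0.2481, 0.06]
ee_rot: [0.0, 0.625, 0.78, 0.0]
force: [-0.5, 1.0, 3.2]
width: 0.165
ee_pos: [0.5363, -0.2481, 0.06]
ee_rot: [0.0, 0.625, 0.78, 0.0]
force: [-3.1, 1.3, 7.4]
width: 0.165
t 11.43 pos [ 0.5363 -0.2481  0.06  ] shift cm [ 0.05 -0.02 -0.  ] F [-3.1  1.3  7.4] w 0.165 50.5
turn(tool,rad) [0.0004 0.0005 0.0002]
```

The collar is seated: force has risen and the height matches the one at the grasp. I release and retreat.

```bash
python3 -m jog '0 0 -.05 0 0 0 .6;0 0 0 0 0 0 .4;0 0 0 0 0 0 .4;0 0 0 0 0 0 .4;0 0 0 0 0 0 .4'; python3 -m jog '0 0 -1 0 0 0 .4;0 0 -2 0 0 0 .4;0 0 -3 0 0 0 .4;0 0 -4 0 0 0 .4;0 0 -4 0 0 0 .4'; python3 plan.py .4624 .0962 .2 61.8
```

```text
t: 11.85
ee_pos: [0.5361, -0.248, 0.0595]
ee_rot: [-0.0, 0.625, 0.78, -0.0]
force: [0.2, 0.6, -0.7]
width: 0.602
finger_force: 0.0
t: 12.27
ee_pos: [0.5353, -0.2476, 0.2011]
ee_rot: [-0.001, 0.625, 0.78, -0.0]
force: [0.9, -0.5, -0.1]
width: 0.605
finger_force: 0.0
t 12.27 pos [ 0.5353 -0.2476  0.2011] shift cm [35.14  0.39  0.16] F [ 0.9 -0.5 -0.1] w 0.605 0.0
turn(tool,rad) [-0.0017 -0.0008  0.7122]
```

```bash
for i in 1; do
python3 -m jog '3.9 0.04 0 0 0 0 .4;3.9 0.04 0 0 0 0 .4;3.9 0.04 0 0 0 0 .4;3.9 0.04 0 0 0 0 .4;3.9 0.04 0 0 0 0 .4'
python3 -m jog '3.9 0.04 0 0 0 0 .4;3.9 0.04 0 0 0 0 .4;3.9 0.04 0 0 0 0 .4;3.9 0.04 0 0 0 0 .4;0 0 0 0 0 .12 .4'
python3 -m jog '0 0 0 0 0 .12 .4;0 0 0 0 0 .12 .4;0 0 0 0 0 .12 .4;0 0 0 0 0 .12 .4;0 0 0 0 0 .11 .4'; done|grep ee_pos
python3 plan.py .4624 .0962 .08 61.8
python3 - <<'E'
from h import *
o=[]
for n,x,y in(("top",340,180),("scene",300,150)):
    p,d=camera(n);cv2.imwrite(f"pics/{n}4.png",p[:,:,::-1]);np.save(f"{n}4_d.npy",d);o.append(cv2.resize(p[y:y+133,x:x+133,::-1],(400,400),interpolation=2))
cv2.imwrite("pics/p4.png",np.hstack(o))
E
```

```text
ee_pos: [0.4949, -0.0559, 0.2006]
ee_pos: [0.4609, 0.1009, 0.2005]
ee_pos: [0.4631, 0.0954, 0.2004]
t 13.52 pos [0.4631 0.0954 0.2004] shift cm [ 0.04 -0.1  12.04] F [0.9 0.6 0.2] w 0.606 0.0
turn(tool,rad) [ 0.0006 -0.0003 -0.0033]
```

View pics/p4.png

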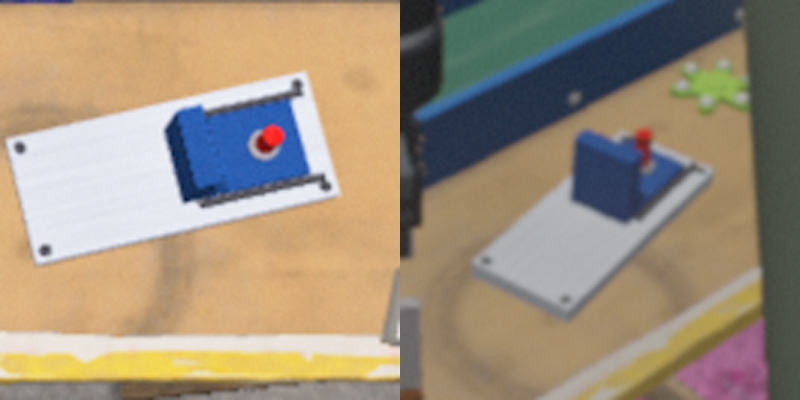

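The pin stands upright in the foot with its collar down (top crop (265,145)), and the stud has not shifted. Next is the blade.

```bash
for i in 1; do
python3 -m jog '0.04 -.1 2.5 0 0 0 .4;0 0 2.5 0 0 0 .4;0 0 2.5 0 0 0 .4;0 0 2 0 0 0 .4;0 0 1.5 0 0 0 .4'
python3 -m jog '0 0 1 0 0 0 .4;0 0 0.4 0 0 0 .4;0 0 0 0 0 0 .4'; done
python3 plan.py .4624 .0962 .076 61.8
```

```text
t: 14.03
ee_pos: [0.4616, 0.096, 0.0884]
ee_rot: [-0.0, 0.857, 0.516, -0.001]
force: [-0.7, -0.3, -0.1]
width: 0.6
finger_force: 0.0
t: 14.28
ee_pos: [0.4618, 0.096, 0.0751]
ee_rot: [-0.0, 0.857, 0.515, -0.001]
force: [0.4, -1.0, 0.0]
width: 0.603
finger_force: 0.0
t 14.28 pos [0.4618 0.096  0.0751] shift cm [ 0.04  0.04 -0.09] F [ 0.4 -1.   0. ] w 0.603 0.0
turn(tool,rad) [-0.0013  0.0008  0.0039]
```

```bash
python3 -m jog '.04 .04 0 0 0 0.003 .6;0 0 0 0 0 0 1;0 0 0 0 0 0 1;0 0 0 0 0 0 1;0 0 0 0 0 0 1' 110
python3 -m jog '0 0 0 0 0 0 1;0 0 0 0 0 0 1'
python3 plan.py .4624 .0962 .076 61.8
```

```text
t: 14.7
ee_pos: [0.4634, 0.0964, 0.0766]
ee_rot: [0.0, 0.858, 0.513, 0.001]
force: [-1.1, -0.3, 6.2]
width: 0.1
finger_force: 107.3
t: 14.87
ee_pos: [0.4634, 0.0965, 0.0766]
ee_rot: [0.0, 0.858, 0.513, 0.001]
force: [-1.1, 0.6, 6.6]
width: 0.102
finger_force: 107.3
t 14.87 pos [0.4634 0.0965 0.0766] shift cm [-0.07 -0.08  0.06] F [-1.1  0.6  6.6] w 0.102 107.3
turn(tool,rad) [ 0.0011 -0.001  -0.0002]
```

```bash
for i in 1; do
python3 -m jog '0 0 -.6 0 0 0 1;0 0 -1.5 0 0 0 1;0 0 -2.5 0 0 0 1;0 0 -2.5 0 0 0 1;0 0 0 0 0 0 1'
python3 -m jog '0 0 0 0 0 -.1 1;0 0 0 0 0 -.12 1;0 0 0 0 0 -.12 1;0 0 0 0 0 -.12 1;0 0 0 0 0 -.12 1'
python3 -m jog '0 0 0 0 0 -.1 1;0 0 0 0 0 -.03 1;0 0 0 0 0 0 1'; done
python3 plan.py .5075 -.121 .115 102.6
```

```text
t: 15.28
ee_pos: [0.4654, 0.0964, 0.1507]
ee_rot: [0.002, 0.858, 0.513, 0.003]
force: [1.8, -0.3, -2.8]
width: 0.102
finger_force: 107.7
t: 15.7
ee_pos: [0.4621, 0.0961, 0.1458]
ee_rot: [-0.0, 0.673, 0.739, -0.001]
force: [0.0, 0.1, -3.9]
width: 0.098
finger_force: 107.4
t: 15.95
ee_pos: [0.4621, 0.0961, 0.1458]
ee_rot: [-0.001, 0.626, 0.78, -0.001]
force: [0.5, -0.1, -4.1]
width: 0.105
finger_force: 107.4
t 15.95 pos [0.4621 0.0961 0.1458] shift cm [-22.18  -0.25   3.08] F [ 0.5 -0.1 -4.1] w 0.105 107.4
turn(tool,rad) [-0.0015 -0.0001 -0.0025]
```

```bash
for i in 1; do
python3 -m jog '-2 0 0 0 0 0 1;-3.5 -.05 0 0 0 0 1;-3.5 -.05 0 0 0 0 1;-3.5 -.05 0 0 0 0 1;-3.5 -.05 0 0 0 0 1'
python3 -m jog '-3.5 -.05 0 0 0 -.003 1;-2 0 1 0 0 0 1;0 0 2 0 0 0 1;0 0 0 0 0 0 1;0 0 0 0 0 0 1'; done
python3 plan.py .5075 -.121 .115 102.6
python3 - <<'E'
from h import *
o=[]
for n,x,y in(("top",320,180),("scene",280,150)):
    p,d=camera(n);cv2.imwrite(f"pics/{n}5.png",p[:,:,::-1]);np.save(f"{n}5_d.npy",d);o.append(cv2.resize(p[y:y+133,x:x+133,::-1],(400,400),interpolation=2))
cv2.imwrite("pics/p5.png",np.hstack(o))
E
```

```text
t: 16.37
ee_pos: [0.4951, -0.0618, 0.1461]
ee_rot: [-0.0, 0.627, 0.779, -0.0]
force: [1.2, -0.4, -3.6]
width: 0.104
finger_force: 107.4
t: 16.78
ee_pos: [0.5049, -0.1136, 0.1152]
ee_rot: [-0.002, 0.626, 0.78, -0.001]
force: [0.2, 0.6, -3.8]
width: 0.103
finger_force: 107.7
t 16.78 pos [ 0.5049 -0.1136  0.1152] shift cm [-0.77  0.1   0.02] F [ 0.2  0.6 -3.8] w 0.103 107.7
turn(tool,rad) [-0.0038 -0.0028 -0.001 ]
```

View pics/p5.png

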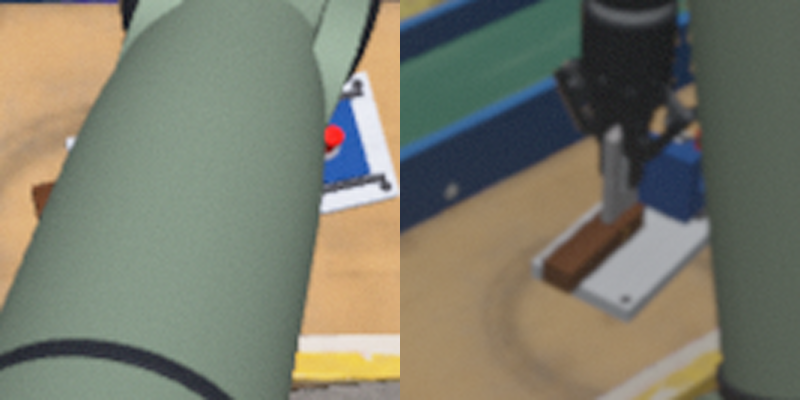

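The square hovers over the plate, parallel to it and about in line with the stud. I lower it until it touches.

```bash

python3 -m jog '-.7 .1 .6 0 0 0 1;-.5 0 .6 0 0 0 1;-.5 0 .4 0 0 0 1;0 0 .2 0 0 0 1;0 0 0 0 0 0 1'
python3 plan.py .5162 -.1599 .0926 102.6
python3 -m jog '0 0 .1 0 0 0 1;0 0 .1 0 0 0 1;0 0 0 0 0 0 1'
python3 plan.py .5162 -.1599 .0926 102.6
```

```text
t: 17.3
ee_pos: [0.5112, -0.1307, 0.098]
ee_rot: [-0.001, 0.625, 0.78, -0.0]
force: [-0.8, -0.7, -4.1]
width: 0.101
finger_force: 107.8
t 17.3 pos [ 0.5112 -0.1307  0.098 ] shift cm [-2.96 -0.14  0.54] F [-0.8 -0.7 -4.1] w 0.101 107.8
turn(tool,rad) [-0.0008 -0.0007 -0.0004]
t: 17.55
ee_pos: [0.5114, -0.1304, 0.0966]
ee_rot: [-0.0, 0.625, 0.781, 0.0]
force: [0.1, 0.1, -4.9]
width: 0.1
finger_force: 107.8
t 17.55 pos [ 0.5114 -0.1304  0.0966] shift cm [-2.98 -0.18  0.4 ] F [ 0.1  0.1 -4.9] w 0.1 107.8
turn(tool,rad) [-0.0001 -0.0001  0.0002]
```

```bash

python3 -m jog '-.8 -.15 .1 0 0 0 1;-.8 0 0 0 0 0 1;-.6 0 0 0 0 0 1;-.3 0 0 0 0 0 1;0 0 0 0 0 0 1'|grep -A2 ee_pos
python3 plan.py .5162 -.1599 .0926 102.6
python3 -m jog '0 0 .1 0 0 0 1;0 0 .1 0 0 0 1;0 0 0 0 0 0 1'|grep -A2 ee_pos
python3 plan.py .5162 -.1599 .0926 102.6
```

```text
ee_pos: [0.516, -0.1566, 0.0958]
ee_rot: [0.0, 0.626, 0.78, 0.0]
force: [-0.1, -0.8, -3.9]
t 17.97 pos [ 0.516  -0.1566  0.0958] shift cm [-0.33 -0.05  0.32] F [-0.1 -0.8 -3.9] w 0.105 107.8
turn(tool,rad) [ 0.0006  0.0007 -0.0013]
ee_pos: [0.5152, -0.155, 0.0934]
ee_rot: [-0.0, 0.625, 0.781, -0.0]
force: [0.6, 0.2, -4.2]
t 18.22 pos [ 0.5152 -0.155   0.0934] shift cm [-0.5  -0.01  0.08] F [ 0.6  0.2 -4.2] w 0.1 107.8
turn(tool,rad) [-0.0005 -0.0005  0.0003]
```

```bash

python3 -m jog '0 0 .1 0 0 0 1;0 0 0 0 0 0 1'|grep -A2 ee_pos
python3 -m jog '0 0 .05 0 0 0 1;0 0 0 0 0 0 1'|grep -A2 ee_pos
python3 -m jog '0 0 .05 0 0 0 1;0 0 0 0 0 0 1'|grep -A2 ee_pos
```

```text
ee_pos: [0.5154, -0.1551, 0.0927]
ee_rot: [-0.0, 0.625, 0.781, 0.0]
force: [-0.7, -0.5, -2.5]
ee_pos: [0.5154, -0.1551, 0.0927]
ee_rot: [0.0, 0.625, 0.781, 0.0]
force: [-1.8, 1.0, 4.0]
ee_pos: [0.5155, -0.1551, 0.0926]
ee_rot: [0.0, 0.625, 0.781, 0.0]
force: [-3.6, 1.1, 8.5]
```

On the plate. Now I slide it towards the stud.

```bash

python3 -m jog '-.15 0 -.03 0 0 0 1;-.1 0 0 0 0 0 1;0 0 0 0 0 0 1'|grep -A2 ee_pos
python3 -m jog '-.1 0 0 0 0 0 1;-.1 0 0 0 0 0 1;0 0 0 0 0 0 1'|grep -A2 ee_pos
python3 plan.py .5162 -.1599 .0926 102.6
```

```text
ee_pos: [0.5156, -0.1559, 0.0927]
ee_rot: [-0.001, 0.625, 0.781, 0.002]
force: [-3.5, 6.2, 9.6]
ee_pos: [0.5164, -0.1579, 0.0927]
ee_rot: [-0.001, 0.625, 0.781, 0.002]
force: [-2.7, 6.4, 8.2]
t 19.22 pos [ 0.5164 -0.1579  0.0927] shift cm [-0.19 -0.06  0.01] F [-2.7  6.4  8.2] w 0.107 109.7
turn(tool,rad) [ 0.0015 -0.0034  0.0011]
```

```bash

for i in 1;do python3 -m jog '-.1 0 0 0 0 0 1;-.1 0 0 0 0 0 1;0 0 0 0 0 0 1'
python3 -m jog '-.1 0 0 0 0 0 1;0 0 0 0 0 0 1'
python3 -m jog '-.1 0 0 0 0 0 1;0 0 0 0 0 0 1'; done|grep -A2 ee_pos
python3 plan.py .5162 -.1599 .0926 102.6
```

```text
ee_pos: [0.5168, -0.1595, 0.0927]
ee_rot: [-0.001, 0.625, 0.781, 0.002]
force: [-3.3, 6.6, 8.2]
--
ee_pos: [0.5169, -0.1598, 0.0927]
ee_rot: [-0.002, 0.625, 0.781, 0.003]
force: [-3.8, 9.6, 10.8]
--
ee_pos: [0.5169, -0.1602, 0.0928]
ee_rot: [-0.002, 0.624, 0.781, 0.003]
force: [-3.2, 10.1, 11.7]
t 19.8 pos [ 0.5169 -0.1602  0.0928] shift cm [ 0.05 -0.07  0.02] F [-3.2 10.1 11.7] w 0.103 109.8
turn(tool,rad) [ 0.0021 -0.0071  0.0019]
```

```bash

for i in 1;do python3 -m jog '-.1 0 0 0 0 0 1;-.1 0 0 0 0 0 1;0 0 0 0 0 0 1'
python3 -m jog '-.1 0 0 0 0 0 1;0 0 0 0 0 0 1'
python3 -m jog '-.1 0 0 0 0 0 1;0 0 0 0 0 0 1'; done|grep -A2 ee_pos
python3 plan.py .5162 -.1599 .0926 102.6
```

```text
ee_pos: [0.5173, -0.1617, 0.0928]
ee_rot: [-0.002, 0.624, 0.781, 0.003]
force: [-3.9, 11.6, 12.2]
--
ee_pos: [0.5175, -0.1624, 0.0928]
ee_rot: [-0.003, 0.624, 0.781, 0.004]
force: [-4.0, 12.8, 13.7]
--
ee_pos: [0.5175, -0.1627, 0.0928]
ee_rot: [-0.003, 0.624, 0.781, 0.004]
force: [-4.7, 14.2, 13.9]
t 20.38 pos [ 0.5175 -0.1627  0.0928] shift cm [ 0.3  -0.07  0.02] F [-4.7 14.2 13.9] w 0.103 110.3
turn(tool,rad) [ 0.0025 -0.01    0.0027]
```

```bash

for i in 1;do python3 -m jog '-.1 0 0 0 -.008 0 1;0 0 0 0 0 0 1'
python3 -m jog '-.1 0 0 0 0 0 1;0 0 0 0 0 0 1;0 0 0 0 0 0 1'; done|grep -A2 ee_pos
python3 plan.py .5162 -.1599 .0926 102.6; python3 -c "from rig import *;print(get_state()['torque'])"
```

```text
ee_pos: [0.5175, -0.1628, 0.0927]
ee_rot: [-0.0, 0.624, 0.781, 0.002]
force: [-4.7, 15.7, 15.2]
--
ee_pos: [0.5175, -0.163, 0.0927]
ee_rot: [-0.001, 0.624, 0.782, 0.003]
force: [-4.8, 18.8, 16.4]
t 20.8 pos [ 0.5175 -0.163   0.0927] shift cm [ 0.33 -0.06  0.01] F [-4.8 18.8 16.4] w 0.1 110.9
turn(tool,rad) [ 0.0028 -0.0054  0.0036]
[ 4.07009567  1.10744566 -0.05380964]
```

```bash

python3 -m jog '-.05 0 -.03 0 -.003 0 1;0 0 0 0 0 0 1;0 0 0 0 0 0 1;0 0 0 0 0 0 1;0 0 0 0 0 0 1'|grep -A4 ee_pos
python3 plan.py .5162 -.1599 .0926 102.6
python3 - <<'E'
from h import *
o=[]
for n,x,y in(("top",370,180),("scene",310,170)):
    p,d=camera(n);o.append(cv2.resize(p[y:y+100,x:x+100,::-1],(400,400),interpolation=2))
cv2.imwrite("pics/p6.png",np.hstack(o))
E
```

```text
ee_pos: [0.5175, -0.163, 0.0927]
ee_rot: [-0.0, 0.624, 0.782, 0.002]
force: [-3.7, 20.1, 15.7]
width: 0.105
finger_force: 110.6
t 21.22 pos [ 0.5175 -0.163   0.0927] shift cm [ 0.33 -0.06  0.01] F [-3.7 20.1 15.7] w 0.105 110.6
turn(tool,rad) [ 0.0028 -0.0035  0.004 ]
```

View pics/p6.png

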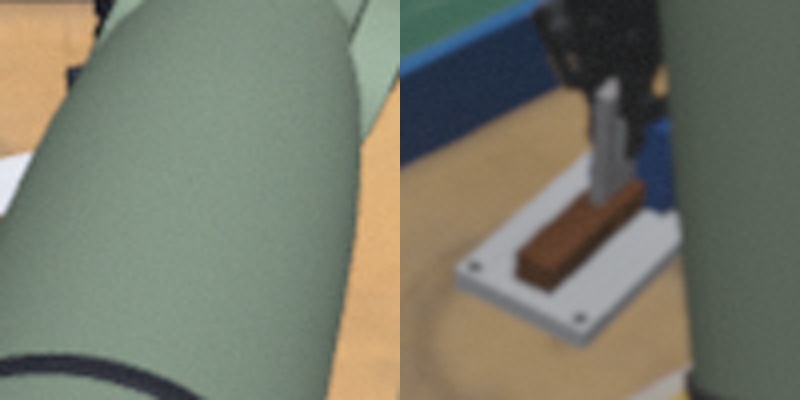

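The stock lies flat on the plate in its middle (crop (580,235)), with the blade edge against the stud at (645,190). The pose is steady at about 20 N each way including friction, so I hand it in.

```bash
python3 -c "from rig import *;print(manip.hand_in())"
```

```text
the job is handed in; nothing more can be done
None
```

I handed the job in at about 21 s of the 64 s, with no verdict returned. The lock pin is seated through foot and plate and let go. The square is held on the plate and against the stud at roughly 20 N each way at the wrist, friction included, above the 10 N you named. The stud moved about 3 mm to the pin's play, and the bottle and carton were not touched.

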